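Roll the wide tin out of its gated lane

ROBOT

A 6-joint arm with a two-finger parallel gripper is mounted at the origin on the work surface. World frame = base frame: x ahead of the robot, y to its left, z up, the work surface at z = 0. Lengths are in mm, angles in rad, forces in N, time in s.
With the tool pointing down it reaches from about 350 to 950 mm from the base axis. Payload 17.4 kg.
Tool frame: the origin (TCP) lies on the centre line of the jaws, within the pads' length; the fingertips stand 22 mm ahead of it and the grasp point (between the pads) lies 3 mm ahead of it; z points along the fingers, y is the direction in which the jaws open and shut (so a half turn about z gives the same grasp; the last joint's range is limited). The gripper opens to 93 mm and grips with 3 to 60 N. Pads are 15 mm wide; open, the fingers measure 128 mm over their backs; the gripper's body (75 mm by 188 mm) begins 65 mm behind the grasp point.
Start: joints at [-1.204, 0.116, 1.442, -0, 1.584, -0.038], TCP at [265.83, -620.457, 220.546] pointing down, gripper open.
Joint ranges: [-2.83, 2.83], [-0.83, 2.19], [0.07, 2.5], [-1.14, 4.28], [0.01, 3], [-2.97, 2.97]. Speed limits (rad/s): [1.89, 1.89, 2.22, 3.14, 3.14, 3.14].

INTERFACE

Orientations are given as a rotation vector (axis times angle).
In Python, from cell import robot gives the robot as it stands.
- The arm moves only by the shell command python3 -m jog 'ROWS' [FORCE]. ROWS is JSON, a list of rows, each an object of numbers: "gripper": the finger opening in cm, from 0 to 9.3; "x", "y", "z": the shift along the tool's x, y, z in cm; "roll": the turn about the tool's z in degrees. In form: [{"gripper": .., "x": .., "y": .., "z": .., "roll": ..}, ...]. A call has 1 to 5 rows; each row shifts and turns the pose as measured when the row begins, along the tool's axes as they then stand; what a row does not reach is not made up. A row lasts 1/12 s, in which the tool goes at most 41.7 mm and 7.16 degrees, less where a joint would pass 70% of its speed; a pose out of reach is approached as far as the arm can. A call is refused whole if a number of a shift passes 4.17 or a number of a turn 7.16, either way. A call with a gripper value outside its range is refused whole. The fingers move at their own pace and stop on an object; FORCE is the grip in N (left out, the last holds). Time passes only in rows, so rows that do not move let the fingers close. It gives the time, the measured TCP pose, the force and the opening at its end, in the units of the state.
- robot.read_state(): the state, without advancing time (a new reading comes with each control period).
- robot.read_camera(name): name is "side" or "top" or "wrist"; returns (picture, depth): 420x560x3 uint8, red, green, blue; 420x560 float32, mm along the optical axis (not along the pixel's ray), 0 where there is no reading.
- robot.camera_model(name): a dict with "intrinsics" (3x3 intrinsics, pixels), "extrinsics" (4x4, takes a point from camera to world coordinates). Camera axes: x right, y down, z forward; pixel columns grow to the right and rows downward; lengths in mm; the calibration is good to about 2 mm. A picture is of the moment at which its call begins: read the wrist's pose just before it. camera_model takes no time and is no camera call; for the wrist camera it gives the pose at the moment of the call.
- robot.finish_job(): hands the job in, once; it reports no verdict.
The state is a dict: "t": time; "joint_positions": joint angles; "joint_vel": joint speeds; "effort": joint torques, N m; "eef_pos": TCP position; "tool_rot": TCP orientation; "ft_force": force on the tool from outside, world axes, zero at the start; "wrist_torque": the same for the moment, N m; "gripper_width": finger opening in mm.
Only numpy, scipy, OpenCV 4.12 (cv2) and the standard library are available. Lean on these libraries where they do the work, as an engineer would, in place of code of your own. Each camera call takes 0.05 s, during which the arm holds its last target. There are 200 camera calls.

TASK

Two roll-out lanes each hold one steel sample tin behind a gate: a wide one and a slim one. With your fingertips, press down the paddle of the lane with the wide tin so that its lever lifts the gate, keep it down until the tin has rolled into the white tray at the end of that lane, then let the lever come up so the gate shuts again. Touch neither tins nor gates, leave the slim tin shut in behind its gate, and do not disturb the other things on the bench.

Things in the scene. Friction and masses are not known exactly. Their poses are not given: they have to be found in the camera images.
- lane_a: plain metal roll-out lane fixed to the table, with the wide tin; lanes are alike, either may be on the left. Origin on the table under the lever's pivot (130 mm up, between 142 mm posts); x = downhill, roughly away from the robot. Chute 80 mm wide inside, x = -50 to 165 mm, floor 79 mm high at the top, 36 at the gate (x = 150). The lever runs along its middle: paddle at the robot's end, gate at the other
- lane_b: plain metal roll-out lane fixed to the table, with the slim tin; lanes are alike, either may be on the left. Origin on the table under the lever's pivot (130 mm up, between 142 mm posts); x = downhill, roughly away from the robot. Chute 80 mm wide inside, x = -50 to 165 mm, floor 79 mm high at the top, 36 at the gate (x = 150). The lever runs along its middle: paddle at the robot's end, gate at the other
- lane_a_paddle: black flat paddle, 44 x 44 x 6 mm, at the robot's end of the lever, lane with the wide tin. Origin at the centre of its top face, 125 mm uphill of the pivot and 146 mm above the table at rest; x points downhill towards the gate, z out of the top face. Fully down it has sunk 47 mm on an arc about the pivot and tilts 22 degrees; its centre strays at most 3 mm from the straight line down
- lane_b_paddle: black flat paddle, 44 x 44 x 6 mm, at the robot's end of the lever, lane with the slim tin. Origin at the centre of its top face, 125 mm uphill of the pivot and 146 mm above the table at rest; x points downhill towards the gate, z out of the top face. Fully down it has sunk 47 mm on an arc about the pivot and tilts 22 degrees; its centre strays at most 3 mm from the straight line down
- lane_a_lever (a joint): rocking lever of the lane with the wide tin, rad: 0 = at rest, gate shut; 0.38 = paddle fully down, gate up. A spring and the gate's weight bring it back: pushing straight down on the paddle takes about 2.5 N at first and 4 N at the bottom. The wide tin can pass from about 0.27 on, and then takes under 1.5 s to reach the tray
- lane_b_lever (a joint): rocking lever of the lane with the slim tin, rad: 0 = at rest, gate shut; 0.38 = paddle fully down, gate up. A spring and the gate's weight bring it back: pushing straight down on the paddle takes about 2.5 N at first and 4 N at the bottom. It is to stay at rest
- lane_a_gate: steel gate frame on the far end of the lever of the lane with the wide tin, 70 mm wide, its lower rail 10 mm above the chute when shut and about 65 mm when fully raised. Origin on the lever's pivot; the frame stands 150 mm downhill of that (its x axis). Not to be touched
- lane_b_gate: steel gate frame on the far end of the lever of the lane with the slim tin, 70 mm wide, its lower rail 10 mm above the chute when shut and about 65 mm when fully raised. Origin on the lever's pivot; the frame stands 150 mm downhill of that (its x axis). Not to be touched
- wide_tin: closed steel tin, 46 mm in diameter, 70 mm long, lying across its chute against the gate; origin at its centre, y along its length; it rolls. The white tray it is to end in lies at its lane's lower end, x = 165 to 280 mm in the lane's frame, 80 mm wide inside, floor 28 falling to 18 mm high, walls 62 mm high. There it comes to rest near the end wall, at about x = 256 mm, its centre 43 mm above the table
- slim_tin: closed steel tin, 24 mm in diameter, 70 mm long, lying across the other chute against the gate; origin at its centre, y along its length; it rolls. To be left there
- jar: clear jar with white lid, 48 mm in diameter, 75 mm high, standing between the lanes' paddles; origin at its underside
- yellow_tray: open yellow plastic tray, 120 x 90 x 32 mm, on the left; origin at its underside
- marker: black marker pen, 130 mm long, 14 mm thick, lying on the right; origin at its underside
- pot: white sample bowl, 68 mm across, 45 mm high, right of the lanes; origin at its underside
- bottle: white bottle, 64 mm in diameter, 170 mm high, left of the lanes; origin at its underside
- weight: steel check weight, 42 mm in diameter, 50 mm high, between the lanes' trays; origin at its underside
Things that resemble listed ones, but are neither listed nor needed, are in the scene too. What is shaped like the slim_tin but blue or orange is not meant. What is shaped like the wide_tin but red is not meant.

How it is judged:
By the outcome, as a careful person would: the job done as asked, in the order asked, and still so for the second after the job is handed in, with the robot touching nothing.
It also fails if it takes over 38 s, if anything falls off the work surface, if the arm or the gripper's body presses on something with over 40 N, if the wrist force passes 120 N, or if a joint passes its speed limit or range.

## Working session

There is one attempt and no reset: what is moved stays moved. The work goes in short steps, Python scripts to look and compute and a shell command to move; the robot and the scene stay as the last step left them, time stands still between calls to the robot, and variables do not carry over. Pictures are saved under pics/ and viewed, about 8 in all and at most 12, crops included, and the job is handed in when it is done.

```bash
mkdir -p pics; ls
python3 - <<'E'
from cell import robot
import cv2,numpy as np
for n in("top","side"):
    p,d=robot.read_camera(n); cv2.imwrite(f"pics/{n}0.png",p[:,:,::-1]); np.savez(f"pics/{n}0.npz",p=p,d=d)
    m=robot.camera_model(n); print(n,np.round(m["intrinsics"],1).tolist(),np.round(m["extrinsics"],3).tolist())
s=robot.read_state(); print(s["t"],s["eef_pos"],s["tool_rot"])
E
```

```text
pics
top [[448.9, 0.0, 278.3], [0.0, 448.9, 216.3], [0.0, 0.0, 1.0]] [[-0.021, -0.994, 0.106, 443.849], [-1.0, 0.023, 0.018, -11.86], [-0.021, -0.105, -0.994, 1244.359], [0.0, 0.0, 0.0, 1.0]]
side [[534.0, 0.0, 279.8], [0.0, 534.0, 206.2], [0.0, 0.0, 1.0]] [[-0.95, -0.239, 0.202, 250.22], [-0.313, 0.725, -0.614, 1068.669], [0.0, -0.646, -0.763, 1406.888], [0.0, 0.0, 0.0, 1.0]]
0.1 [ 265.74425132 -620.27501943  219.84712237] [-3.07640695e+00 -6.31266063e-01  3.09582969e-04]
```

View pics/top0.png

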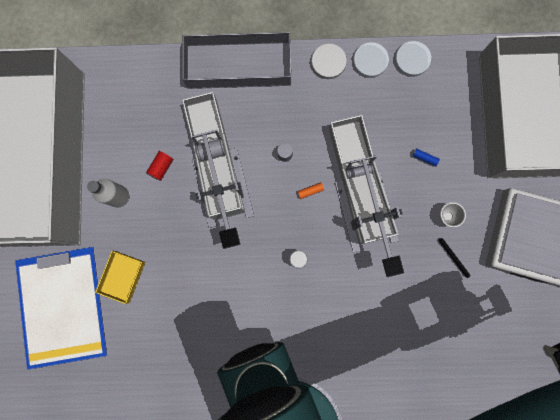

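View pics/side0.png

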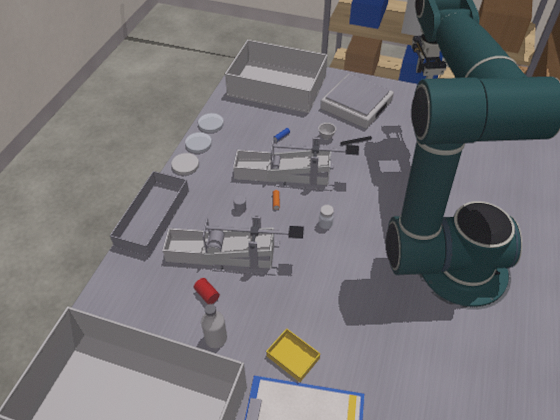

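Left paddle is at about (230,238) and right paddle at (393,266) in the top view. The tin in the left lane at (208,149) looks wide, and the one in the right lane at (357,170) looks slim. Lookalikes are the red tin (160,165), the orange one (311,190) and the blue one (425,157), all lying outside the lanes. I'll check in a close crop and measure.

```bash
cat > h.py <<'E'
from cell import robot
import cv2,numpy as np
def ray(n,u,v,z):
    m=robot.camera_model(n);K=np.array(m["intrinsics"]);E=np.array(m["extrinsics"])
    d=E[:3,:3]@np.linalg.solve(K,[u,v,1]);o=E[:3,3];return o+d*(z-o[2])/d[2]
def cloud(n,d,u,v):
    m=robot.camera_model(n);K=np.array(m["intrinsics"]);E=np.array(m["extrinsics"])
    u=np.asarray(u,float);v=np.asarray(v,float);z=d[v.astype(int),u.astype(int)]
    return (E[:3,:3]@(np.linalg.inv(K)@np.stack([u,v,1+0*u])*z)).T+E[:3,3]
E
python3 - <<'E'
from h import *
a=np.load("pics/top0.npz");p,d=a["p"],a["d"]
b=np.load("pics/side0.npz");ps,ds=b["p"],b["d"]
def blob(n,p,d,box):
    x0,y0,x1,y1=box; m=np.zeros(p.shape[:2],np.uint8); m[y0:y1,x0:x1]=(p[y0:y1,x0:x1].max(2)<45)
    c=max(cv2.findContours(m,0,2)[0],key=cv2.contourArea); r=cv2.minAreaRect(c)
    mm=np.zeros_like(m);cv2.drawContours(mm,[c],-1,1,-1);v,u=np.nonzero(cv2.erode(mm,np.ones((3,3))))
    q=cloud(n,d,u,v)
    w=np.array([ray(n,*c,146)[:2] for c in cv2.boxPoints(r)])
    print(n,np.round(r[0],1),"ray146",ray(n,*r[0],146).round(1),"cloud med",np.median(q,0).round(1),"sides",np.linalg.norm(np.diff(w,axis=0),axis=1).round(1),"ang",np.degrees(np.arctan2(*(w[1]-w[0])[::-1])).round(1))
for bx in[(212,222,248,252),(378,252,412,282)]: blob("top",p,d,bx)
for bx in[(284,222,308,242),(342,142,362,158)]: blob("side",ps,ds,bx)
# tray end corners at z=62
for L in[[(183,100),(212,94)],[(331,122),(361,115)]]: print([ray("top",*c,62).round(0)[:2].tolist() for c in L])
for u,v in[(298,259)]: print("jar",ray("top",u,v,75))
c=np.vstack([np.hstack([cv2.resize(p[88:258,170:270],None,fx=3.5,fy=3.5,interpolation=2),cv2.resize(p[110:280,315:415],None,fx=3.5,fy=3.5,interpolation=2)])])
cv2.imwrite("pics/crop.png",c[:,:,::-1])
E
```

```text
top [228.7 237.4] ray146 [511.5 131.1 146. ] cloud med [512.1 130.7 145.8] sides [42.3 42.4 42.2] ang -77.2
top [392.4 265.8] ray146 [ 434.2 -265.4  146. ] cloud med [ 433.8 -265.4  146. ] sides [41.2 41.2 41.1] ang -77.2
side [301.5 237. ] ray146 [486.6 148.2 146. ] cloud med [nan nan nan] sides [0.  2.9 0. ] ang 0.0
side [355.8 151.8] ray146 [ 416.2 -254.7  146. ] cloud med [nan nan nan] sides [24.8  8.6 24.7] ang -110.0
[[896.0, 264.0], [910.0, 184.0]]
[[823.0, -138.0], [840.0, -219.0]]
jar [455.976982   -39.06157602  75.        ]
  return _methods._mean(a, axis=axis, dtype=dtype,
  ret = um.true_divide(
```

View pics/crop.png

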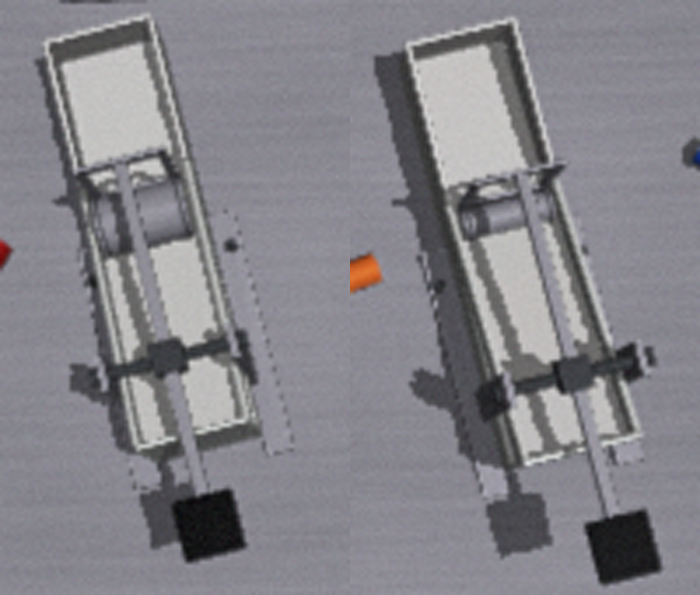

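The crop shows the wide tin behind the left gate (crop (142,215)) and the slim tin in the right lane (crop (505,212)), so I choose the left paddle. Its centre is at (512,131,146). The height and 42 mm sides match, and the paddle-to-tray-end distance of 402 mm matches 405. The lane heading is about 13.1°. Next I close the fingers, turn, and travel at height.

```bash
python3 -m jog '[{"gripper":0,"x":0,"y":0,"z":0,"roll":5},{"gripper":0,"x":0,"y":0,"z":0,"roll":5},{"gripper":0,"x":2.0,"y":-3.4,"z":0,"roll":0},{"gripper":0,"x":2.0,"y":-3.4,"z":0,"roll":0},{"gripper":0,"x":2.0,"y":-3.4,"z":0,"roll":0}]' 20
python3 -m jog '[{"gripper":0,"x":2.0,"y":-3.4,"z":0,"roll":0},{"gripper":0,"x":2.0,"y":-3.4,"z":0,"roll":0},{"gripper":0,"x":2.0,"y":-3.4,"z":0,"roll":0},{"gripper":0,"x":2.0,"y":-3.4,"z":0,"roll":0},{"gripper":0,"x":2.0,"y":-3.4,"z":0,"roll":0}]'
python3 -m jog '[{"gripper":0,"x":2.0,"y":-3.4,"z":0,"roll":0},{"gripper":0,"x":2.0,"y":-3.4,"z":0,"roll":0},{"gripper":0,"x":2.0,"y":-3.4,"z":0,"roll":0},{"gripper":0,"x":2.0,"y":-3.4,"z":0,"roll":0},{"gripper":0,"x":2.0,"y":-3.4,"z":0,"roll":0}]'
```

```text
t: 0.52
eef_pos: [299.7, -508.4, 214.9]
tool_rot: [-3.116, -0.337, 0.005]
ft_force: [0.2, 0.8, -0.0]
gripper_width: 64.2
t: 0.93
eef_pos: [361.0, -312.0, 213.4]
tool_rot: [-3.114, -0.332, 0.007]
ft_force: [0.8, -0.4, 0.1]
gripper_width: 30.5
t: 1.35
eef_pos: [422.6, -115.1, 214.2]
tool_rot: [-3.115, -0.328, 0.006]
ft_force: [1.2, -0.6, -0.0]
gripper_width: 0.8
```

```bash
cat > to.py <<'E'
from h import *
from scipy.spatial.transform import Rotation as R
s=robot.read_state();r=R.from_rotvec(s["tool_rot"]);M=r.as_matrix()
print("t",s["t"],"pos",np.round(s["eef_pos"],1),"xhead",np.degrees(np.arctan2(M[1,0],M[0,0])).round(1),"zax",M[:,2].round(3),"w",s["gripper_width"],"F",np.round(s["ft_force"],1))
print("cm to go (tool) to tip over paddle z=160:",(M.T@(np.array([512,131,182])-s["eef_pos"])/10).round(2))
E
python3 to.py
```

```text
t 1.35 pos [ 422.6 -115.1  214.2] xhead 12.0 zax [-0.005  0.009 -1.   ] w 0.833277600149694 F [ 1.2 -0.6 -0. ]
cm to go (tool) to tip over paddle z=160: [ 13.88 -22.17   3.41]
```

```bash
python3 -m jog '[{"gripper":0,"x":2.1,"y":-3.4,"z":0,"roll":-1},{"gripper":0,"x":2.1,"y":-3.4,"z":0,"roll":0},{"gripper":0,"x":2.1,"y":-3.4,"z":0,"roll":0},{"gripper":0,"x":2.1,"y":-3.4,"z":0,"roll":0},{"gripper":0,"x":2.1,"y":-3.4,"z":0,"roll":0}]'; python3 to.py
```

```text
t: 1.77
eef_pos: [486.5, 83.5, 215.8]
tool_rot: [-3.112, -0.357, 0.003]
ft_force: [1.2, -0.7, 0.6]
gripper_width: 0.6
t 1.7667 pos [486.5  83.5 215.8] xhead 13.1 zax [-0.003  0.009 -1.   ] w 0.5622299240961515 F [ 1.2 -0.7  0.6]
cm to go (tool) to tip over paddle z=160: [ 3.56 -4.01  3.42]
```

```bash
python3 -m jog '[{"gripper":0,"x":1.8,"y":-2.0,"z":0,"roll":0},{"gripper":0,"x":1.6,"y":-1.8,"z":0,"roll":0},{"gripper":0,"x":0,"y":0,"z":0,"roll":0},{"gripper":0,"x":0,"y":0,"z":0,"roll":0}]'; python3 to.py
python3 - <<'E'
from h import *
for n in("top","side"):
    p,d=robot.read_camera(n); np.savez(f"pics/{n}1.npz",p=p,d=d)
    c=p[180:280,170:290] if n=="top" else p[180:280,220:340]
    cv2.imwrite(f"pics/{n}1.png",cv2.resize(c,None,fx=4,fy=4)[:,:,::-1])
a=cv2.imread("pics/top1.png");b=cv2.imread("pics/side1.png")
cv2.imwrite("pics/c1.png",cv2.resize(np.hstack([a,b]),(800,333)))
E
```

```text
t: 2.1
eef_pos: [511.7, 138.3, 214.4]
tool_rot: [-3.11, -0.37, 0.007]
ft_force: [-0.3, 0.4, 0.2]
gripper_width: 0.4
t 2.1 pos [511.7 138.3 214.4] xhead 13.6 zax [-0.005  0.01  -1.   ] w 0.41153107652217163 F [-0.3  0.4  0.2]
cm to go (tool) to tip over paddle z=160: [-0.13  0.75  3.23]
```

View pics/c1.png

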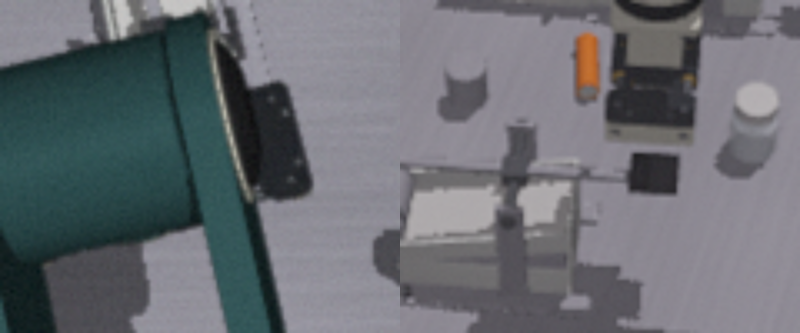

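The side crop (right half) shows the gripper above the left paddle at crop (654,172), still untouched; the top view is blocked by the arm. I cross-check the paddle position from the side view, and correct the 7 mm offset.

```bash
python3 - <<'E'
from h import *
a=np.load("pics/side1.npz");p,d=a["p"],a["d"]
m=np.zeros(p.shape[:2],np.uint8);m[224:243,285:306]=p[224:243,285:306].max(2)<60
c=max(cv2.findContours(m,0,2)[0],key=cv2.contourArea);r=cv2.minAreaRect(c);print(r, ray("side",*r[0],146), [ray("side",*q,146).round(0)[:2].tolist() for q in cv2.boxPoints(r)])
E
python3 -m jog '[{"gripper":0,"x":-0.1,"y":0.7,"z":1.5,"roll":0},{"gripper":0,"x":0,"y":0,"z":1.2,"roll":0},{"gripper":0,"x":0,"y":0,"z":0,"roll":0}]'; python3 to.py
```

```text
((295.5, 231.5), (11.0, 13.0), 90.0) [509.45463555 134.21805127 146.        ] [[534.0, 120.0], [497.0, 108.0], [485.0, 148.0], [522.0, 160.0]]
t: 2.45
eef_pos: [511.6, 127.4, 185.5]
tool_rot: [-3.111, -0.363, 0.004]
ft_force: [-0.1, 0.5, 0.3]
gripper_width: 0.1
t 2.45 pos [511.6 127.4 185.5] xhead 13.3 zax [-0.004  0.01  -1.   ] w 0.1409057826279586 F [-0.1  0.5  0.3]
cm to go (tool) to tip over paddle z=160: [ 0.12 -0.34  0.35]
```

Both views agree on the paddle within 4 mm. Pressing in steps while watching the force.

```bash
python3 -m jog '[{"gripper":0,"x":0.1,"y":-0.3,"z":0.8,"roll":0},{"gripper":0,"x":0,"y":0,"z":0.6,"roll":0},{"gripper":0,"x":0,"y":0,"z":0.6,"roll":0}]'; python3 to.py
```

```text
t: 2.7
eef_pos: [511.6, 129.3, 164.0]
tool_rot: [-3.111, -0.359, 0.003]
ft_force: [0.6, 0.4, 0.6]
gripper_width: 0.7
t 2.7 pos [511.6 129.3 164. ] xhead 13.2 zax [-0.003  0.01  -1.   ] w 0.702968405257105 F [0.6 0.4 0.6]
cm to go (tool) to tip over paddle z=160: [ 0.08 -0.18 -1.8 ]
```

```bash
python3 -m jog '[{"gripper":0,"x":0,"y":-0.1,"z":0.6,"roll":0},{"gripper":0,"x":0,"y":0,"z":0,"roll":0}]'; python3 to.py
python3 - <<'E'
from h import *
p,d=robot.read_camera("side"); np.savez("pics/side2.npz",p=p,d=d)
cv2.imwrite("pics/side2.png",cv2.resize(p[170:280,150:350],None,fx=4,fy=4,interpolation=2)[:,:,::-1])
E
```

```text
t: 2.87
eef_pos: [510.8, 130.2, 155.7]
tool_rot: [-3.111, -0.358, 0.006]
ft_force: [-0.5, 0.6, -0.7]
gripper_width: 0.4
t 2.8667 pos [510.8 130.2 155.7] xhead 13.1 zax [-0.005  0.009 -1.   ] w 0.41156035034195515 F [-0.5  0.6 -0.7]
cm to go (tool) to tip over paddle z=160: [ 0.13 -0.08 -2.63]
```

View pics/side2.png

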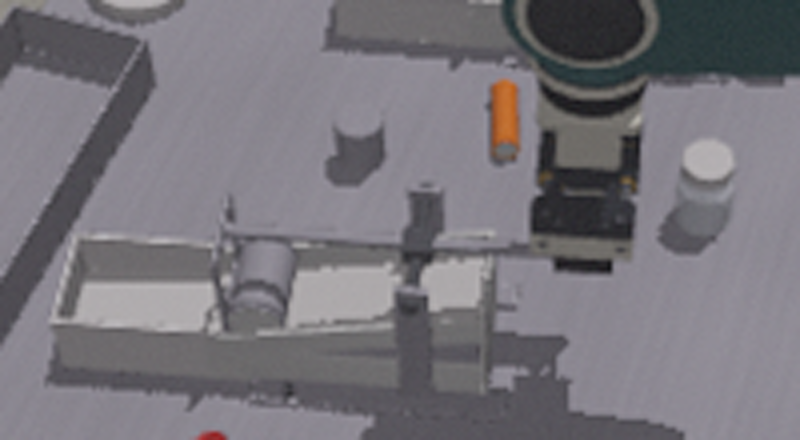

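The side view shows the gripper over the paddle (dark edge at crop (583,266)), tin still behind the gate at (225,265). The force reads about zero although the tip should be 12 mm down, so I compare the gate and paddle against the earlier images.

Run:
```python
from h import *
a=np.load("pics/side0.npz")["p"];b=np.load("pics/side2.npz")["p"]
f=lambda p:cv2.resize(p[195:260,195:315],None,fx=6,fy=6,interpolation=0)[:300]
cv2.imwrite("pics/cmp.png",np.vstack([cv2.resize(p[200:250,195:315],(720,300),interpolation=2) for p in(a,b)])[:,:,::-1])
m=robot.camera_model("side");E=np.linalg.inv(m["extrinsics"])
def pr(P):
    q=E[:3,:3]@P+E[:3,3];q=m["intrinsics"]@q;return (q[:2]/q[2]).round(1)
for P in [(512,131,146),(512,131,134),(511,130,134),(511,130,99)]: print(P,pr(np.array(P,float)))
```

```text
(512, 131, 146) [295.  230.5]
(512, 131, 134) [294.9 232.9]
(511, 130, 134) [295.3 232.8]
(511, 130, 99) [295.1 239.7]
```

View pics/cmp.png

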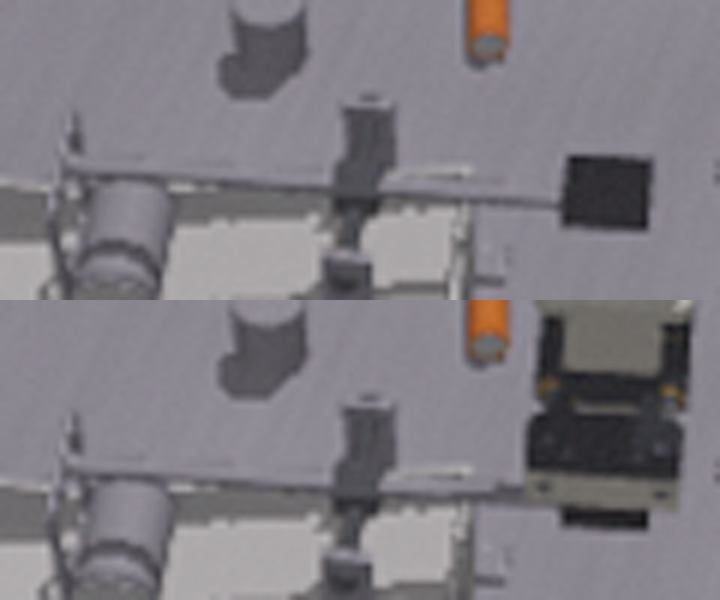

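The gate and paddle have not moved at all, so the tip isn't touching yet: either it's higher than assumed or off the paddle. I check the gripper's own measured position with depth and the wrist camera.

Run:
```python
from h import *
d=np.load("pics/side2.npz")["d"];p=np.load("pics/side2.npz")["p"]
m=robot.camera_model("side");E=np.linalg.inv(m["extrinsics"])
def pr(P):
    q=E[:3,:3]@np.array(P,float)+E[:3,3];z=q[2];q=m["intrinsics"]@q;return (q[:2]/q[2]).round(1),z.round(0)
print("exp near bottom corner edge",pr((511+94*-.227,130+94*.974,218)))
for u,v in[(296,233),(296,231),(296,226),(296,222),(300,236),(291,236),(296,237)]: print(u,v,p[v,u],d[v,u].round(0),cloud("side",d,[u],[v]).round(0))
m=robot.camera_model("wrist");pw,dw=robot.read_camera("wrist");np.savez("pics/w.npz",p=pw,d=dw,E=m["extrinsics"],K=m["intrinsics"])
cv2.imwrite("pics/w.png",pw[:,:,::-1]);print(np.round(m["extrinsics"],2))
```

```text
exp near bottom corner edge (array([293.6, 241.2]), np.float64(1476.0))
296 233 [114 111 108] 1458.0 [[486. 213. 247.]]
296 231 [112 109 105] 1448.0 [[486. 215. 258.]]
296 226 [40 38 44] 0.0 [[ 250. 1069. 1407.]]
296 222 [41 42 44] 1435.0 [[489. 205. 284.]]
300 236 [39 37 39] 1583.0 [[493. 143. 141.]]
291 236 [37 34 40] 1574.0 [[517. 156. 149.]]
296 237 [46 46 47] 1574.0 [[502. 154. 147.]]
[[ 2.3000e-01 -9.3000e-01 -2.8000e-01  5.9017e+02]
 [-9.7000e-01 -2.2000e-01 -6.0000e-02  1.4706e+02]
 [-1.0000e-02  2.9000e-01 -9.6000e-01  3.2025e+02]
 [ 0.0000e+00  0.0000e+00  0.0000e+00  1.0000e+00]]
```

View pics/w.png

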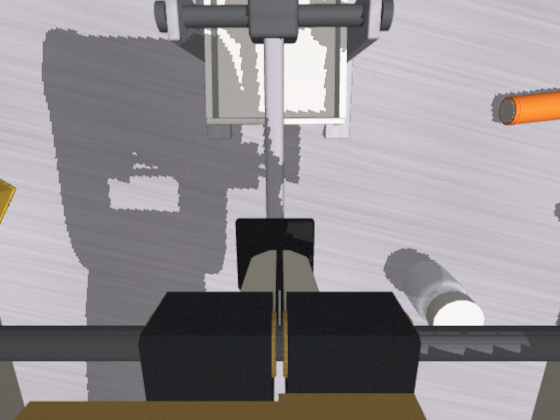

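The wrist view shows the closed fingertips at about (280,252), centred across the black paddle (236–314 px). I measure how far above it they are.

Run:
```python
import numpy as np
a=np.load("pics/w.npz");d,K,E=a["d"],a["K"],a["E"]
for u,v in[(245,235),(305,225),(275,232),(240,270),(265,254),(265,260),(265,270),(265,285),(295,260),(295,275),(272,252),(274,180),(272,15),(458,312),(280,340),(200,330)]:
    z=d[v,u];P=E[:3,:3]@(np.linalg.inv(K)@[u,v,1]*z)+E[:3,3];print(u,v,z.round(1),P.round(1))
```

```text
245 235 185.0 [521.5 152.  147. ]
305 225 183.9 [534.6 121.1 146.1]
275 232 184.3 [527.1 136.3 147. ]
240 270 192.1 [499.6 150.5 146.2]
265 254 174.3 [518.7 139.4 159.8]
265 260 166.7 [519.  139.1 167.7]
265 270 156.5 [519.  138.5 178.3]
265 285 142.9 [519.3 137.9 192.6]
295 260 166.2 [522.6 124.6 168. ]
295 275 150.9 [522.5 125.2 183.9]
272 252 175.2 [520.1 136.  158.6]
274 180 182.4 [554.  143.2 140.7]
272 15 157.2 [630.8 161.7 143.1]
458 312 279.9 [467.  -32.8  75.1]
280 340 76.9 [541.  136.  255.1]
200 330 71.1 [542.9 153.8 259.6]
```

The wrist view puts the tip at z≈157, still 11 mm above the paddle (146.5, and the jar lid reads 75.1, so that calibration is sound). The side view independently puts the gripper about 25 mm higher than TCP + 62 would give. The fingertip is therefore about at TCP height here, not 22 mm ahead. I trust the measurement: contact at TCP ≈145, fully down at ≈102. I press on with checks.

```bash
python3 -m jog '[{"gripper":0,"x":0,"y":0,"z":0.9,"roll":0},{"gripper":0,"x":0,"y":0,"z":0.8,"roll":0},{"gripper":0,"x":0,"y":0,"z":0,"roll":0}]'; python3 to.py
```

```text
t: 3.22
eef_pos: [511.7, 130.6, 139.9]
tool_rot: [-3.111, -0.359, 0.001]
ft_force: [-0.4, 0.7, -0.6]
gripper_width: 0.6
t 3.2167 pos [511.7 130.6 139.9] xhead 13.2 zax [-0.002  0.01  -1.   ] w 0.6124612930644339 F [-0.4  0.7 -0.6]
cm to go (tool) to tip over paddle z=160: [ 0.04 -0.07 -4.21]
```

```bash
cat > w.py <<'E'
from h import *
E=np.array(robot.camera_model("wrist")["extrinsics"]);K=np.array(robot.camera_model("wrist")["intrinsics"]);p,d=robot.read_camera("wrist")
np.savez("pics/w.npz",p=p,d=d,E=E,K=K)
for v in range(200,282,6):
  print(v,*[(E[:3,:3]@(np.linalg.inv(K)@[u,v,1]*d[v,u])+E[:3,3]).round(0).tolist() if d[v,u] else 0 for u in(240,265,295,308)])
E
python3 w.py
```

```text
200 [504.0, 168.0, -1.0] [510.0, 145.0, 0.0] [516.0, 118.0, -1.0] [519.0, 106.0, 1.0]
206 [498.0, 167.0, -1.0] [504.0, 144.0, -0.0] [511.0, 116.0, 1.0] [513.0, 104.0, -1.0]
212 [493.0, 165.0, 0.0] [498.0, 142.0, -1.0] [505.0, 115.0, -0.0] [507.0, 103.0, -1.0]
218 [487.0, 164.0, -1.0] [492.0, 141.0, -0.0] [499.0, 113.0, -1.0] [502.0, 101.0, 0.0]
224 [481.0, 163.0, 0.0] [487.0, 140.0, 0.0] [493.0, 112.0, 1.0] [496.0, 100.0, -0.0]
230 [528.0, 155.0, 139.0] [531.0, 143.0, 138.0] [534.0, 127.0, 138.0] [536.0, 121.0, 138.0]
236 [524.0, 155.0, 139.0] [527.0, 142.0, 138.0] [530.0, 126.0, 137.0] [533.0, 120.0, 139.0]
242 [521.0, 154.0, 138.0] [524.0, 141.0, 137.0] [527.0, 125.0, 137.0] [529.0, 119.0, 137.0]
248 [518.0, 153.0, 139.0] [520.0, 140.0, 137.0] [524.0, 125.0, 138.0] [526.0, 118.0, 137.0]
254 [514.0, 153.0, 139.0] [520.0, 140.0, 144.0] [523.0, 125.0, 144.0] [522.0, 117.0, 138.0]
260 [510.0, 152.0, 137.0] [520.0, 140.0, 151.0] [524.0, 125.0, 152.0] [525.0, 119.0, 151.0]
266 [507.0, 151.0, 137.0] [520.0, 139.0, 158.0] [523.0, 125.0, 158.0] [524.0, 119.0, 158.0]
272 [503.0, 151.0, 136.0] [520.0, 139.0, 165.0] [523.0, 125.0, 164.0] [525.0, 120.0, 165.0]
278 [499.0, 150.0, 136.0] [519.0, 139.0, 169.0] [523.0, 126.0, 170.0] [525.0, 120.0, 170.0]
```

Contact is made: the paddle is now at z≈138 (8 mm down), with the tip on it near its centre. Pressing further.

```bash
python3 -m jog '[{"gripper":0,"x":0,"y":0,"z":0.8,"roll":0},{"gripper":0,"x":0,"y":0,"z":0.8,"roll":0},{"gripper":0,"x":0,"y":0,"z":0.8,"roll":0},{"gripper":0,"x":0,"y":0,"z":0,"roll":0}]'; python3 to.py; python3 w.py|sed -n '1,14p'
```

```text
t: 3.6
eef_pos: [512.4, 130.9, 115.2]
tool_rot: [-3.111, -0.359, -0.003]
ft_force: [0.0, 0.5, 3.7]
gripper_width: 0.4
t 3.6 pos [512.4 130.9 115.2] xhead 13.2 zax [ 0.001  0.01  -1.   ] w 0.42408732001442323 F [0.  0.5 3.7]
cm to go (tool) to tip over paddle z=160: [-0.01 -0.08 -6.68]
200 [512.0, 166.0, -0.0] [517.0, 145.0, -0.0] [523.0, 120.0, -0.0] [526.0, 109.0, -1.0]
206 [507.0, 165.0, 1.0] [512.0, 144.0, -1.0] [518.0, 119.0, -0.0] [520.0, 108.0, -1.0]
212 [502.0, 164.0, -0.0] [506.0, 143.0, -1.0] [512.0, 118.0, -1.0] [515.0, 107.0, -0.0]
218 [496.0, 163.0, -0.0] [502.0, 142.0, 1.0] [507.0, 116.0, -2.0] [510.0, 105.0, -0.0]
224 [491.0, 162.0, -0.0] [496.0, 141.0, -1.0] [502.0, 115.0, -0.0] [505.0, 104.0, -0.0]
230 [529.0, 156.0, 115.0] [532.0, 143.0, 116.0] [536.0, 128.0, 117.0] [537.0, 121.0, 116.0]
236 [525.0, 155.0, 115.0] [528.0, 142.0, 115.0] [533.0, 127.0, 116.0] [534.0, 120.0, 116.0]
242 [522.0, 154.0, 115.0] [525.0, 141.0, 114.0] [529.0, 126.0, 116.0] [530.0, 119.0, 115.0]
248 [518.0, 154.0, 113.0] [521.0, 141.0, 113.0] [525.0, 125.0, 113.0] [526.0, 118.0, 113.0]
254 [514.0, 153.0, 113.0] [521.0, 140.0, 120.0] [524.0, 125.0, 118.0] [523.0, 117.0, 113.0]
260 [510.0, 152.0, 111.0] [520.0, 140.0, 127.0] [524.0, 125.0, 126.0] [525.0, 119.0, 126.0]
266 [506.0, 152.0, 111.0] [521.0, 140.0, 134.0] [524.0, 126.0, 133.0] [525.0, 120.0, 134.0]
272 [502.0, 151.0, 109.0] [521.0, 139.0, 140.0] [524.0, 126.0, 139.0] [525.0, 120.0, 140.0]
278 [498.0, 150.0, 108.0] [520.0, 139.0, 145.0] [524.0, 126.0, 146.0] [525.0, 121.0, 146.0]
```

The paddle has sunk about 35 mm at 3.7 N. I go 8 mm more, then hold.

```bash
python3 -m jog '[{"gripper":0,"x":0,"y":0,"z":0.5,"roll":0},{"gripper":0,"x":0,"y":0,"z":0.3,"roll":0},{"gripper":0,"x":0,"y":0,"z":0,"roll":0},{"gripper":0,"x":0,"y":0,"z":0,"roll":0},{"gripper":0,"x":0,"y":0,"z":0,"roll":0}]'
for i in 1 2 3; do python3 -m jog '[{"gripper":0,"x":0,"y":0,"z":0,"roll":0},{"gripper":0,"x":0,"y":0,"z":0,"roll":0},{"gripper":0,"x":0,"y":0,"z":0,"roll":0},{"gripper":0,"x":0,"y":0,"z":0,"roll":0},{"gripper":0,"x":0,"y":0,"z":0,"roll":0}]'|sed -n '1,2p;4p'; done
python3 - <<'E'
from h import *
p,d=robot.read_camera("side")
cv2.imwrite("pics/side3.png",cv2.resize(p[170:280,150:350],None,fx=4,fy=4,interpolation=2)[:,:,::-1])
E
```

```text
t: 4.07
eef_pos: [513.0, 131.2, 108.9]
tool_rot: [-3.111, -0.359, -0.006]
ft_force: [-1.2, -0.3, 3.2]
gripper_width: 0.5
t: 4.48
eef_pos: [512.9, 131.2, 109.6]
ft_force: [-1.7, 0.2, 3.3]
t: 4.9
eef_pos: [512.9, 131.2, 109.6]
ft_force: [-0.9, -0.5, 3.9]
t: 5.32
eef_pos: [512.9, 131.2, 109.6]
ft_force: [-0.8, -1.0, 3.4]
```

View pics/side3.png

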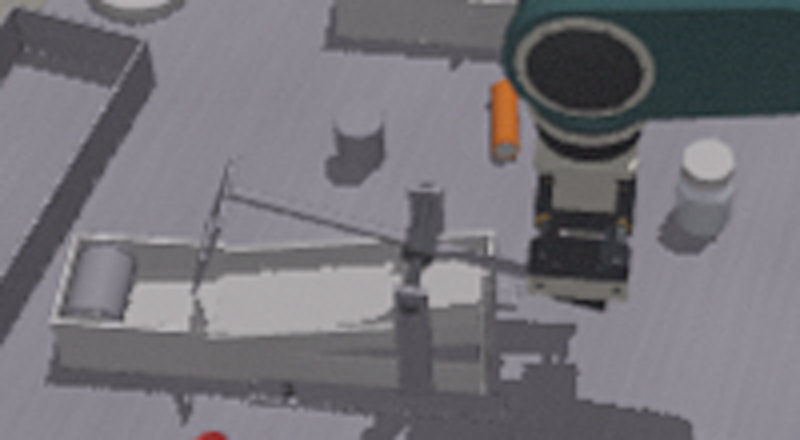

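The side view shows the gate raised (215,220) and the tin at rest by the tray's end wall (100,280). I let the lever up gently and then back off upward.

```bash
python3 -m jog '[{"gripper":0,"x":0,"y":0,"z":-0.8,"roll":0},{"gripper":0,"x":0,"y":0,"z":-0.8,"roll":0},{"gripper":0,"x":0,"y":0,"z":-0.8,"roll":0},{"gripper":0,"x":0,"y":0,"z":-0.8,"roll":0},{"gripper":0,"x":0,"y":0,"z":-0.8,"roll":0}]'
python3 -m jog '[{"gripper":0,"x":0,"y":0,"z":-0.8,"roll":0},{"gripper":0,"x":0,"y":0,"z":-1.0,"roll":0},{"gripper":0,"x":0,"y":0,"z":-2.5,"roll":0},{"gripper":0,"x":0,"y":0,"z":-3.0,"roll":0},{"gripper":0,"x":0,"y":0,"z":-3.0,"roll":0}]'
python3 -m jog '[{"gripper":0,"x":-2,"y":3.4,"z":0,"roll":0},{"gripper":0,"x":-2,"y":3.4,"z":0,"roll":0},{"gripper":0,"x":-2,"y":3.4,"z":0,"roll":0},{"gripper":0,"x":-2,"y":3.4,"z":0,"roll":0},{"gripper":0,"x":0,"y":0,"z":0,"roll":0}]'
python3 -m jog '[{"gripper":0,"x":0,"y":0,"z":0,"roll":0},{"gripper":0,"x":0,"y":0,"z":0,"roll":0},{"gripper":0,"x":0,"y":0,"z":0,"roll":0},{"gripper":0,"x":0,"y":0,"z":0,"roll":0},{"gripper":0,"x":0,"y":0,"z":0,"roll":0}]'
python3 - <<'E'
from h import *
for n in("top","side"):
    p,d=robot.read_camera(n);np.savez(f"pics/{n}9.npz",p=p,d=d)
    c=p[80:290,140:420] if n=="top" else p[110:320,150:430]
    cv2.imwrite(f"pics/{n}9.png",c[:,:,::-1])
cv2.imwrite("pics/end.png",cv2.resize(np.hstack([cv2.imread("pics/top9.png"),cv2.imread("pics/side9.png")]),(800,300),interpolation=2))
c=ray("side",150+100/4,170+275/4,66);print("tin approx",c.round(0))
E
```

```text
t: 5.78
eef_pos: [512.0, 130.8, 151.9]
tool_rot: [-3.111, -0.359, -0.001]
ft_force: [0.7, 0.8, -0.9]
gripper_width: 0.4
t: 6.2
eef_pos: [510.5, 129.3, 257.2]
tool_rot: [-3.111, -0.359, 0.008]
ft_force: [0.4, 0.0, -0.4]
gripper_width: 0.3
t: 6.62
eef_pos: [463.2, -25.0, 267.1]
tool_rot: [-3.111, -0.368, -0.009]
ft_force: [-0.2, 0.3, -0.3]
gripper_width: 0.4
t: 7.03
eef_pos: [463.4, -24.6, 269.0]
tool_rot: [-3.112, -0.366, -0.012]
ft_force: [0.3, 0.1, 0.6]
gripper_width: 0.7
tin approx [875. 220.  66.]
```

View pics/end.png

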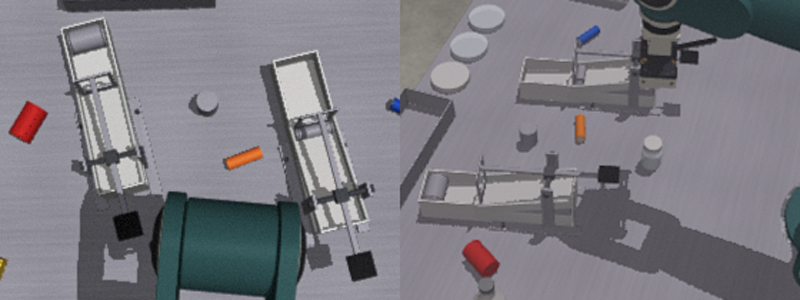

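The end view shows the wide tin at the end of its tray, top crop (87,38). Its gate is shut, and its paddle is back up at (126,225). The slim tin is still behind its gate at (310,130), and the jar, weight and other things are in place. I do a final numeric paddle check and then hand in.

Run:
```python
from h import *
d=np.load("pics/top9.npz")["d"]
print("paddles",cloud("top",d,[228,230,392],[237,238,266]).round(0).tolist())
a,b=np.load("pics/side0.npz")["p"],np.load("pics/side9.npz")["p"]
print("gate region change",np.abs(a[205:235,205:245].astype(int)-b[205:235,205:245]).mean().round(1))
print(robot.finish_job())
```

```text
paddles [[513.0, 133.0, 144.0], [510.0, 128.0, 148.0], [434.0, -265.0, 144.0]]
gate region change 2.5
the job is handed in; nothing more can be done
None
```

I pressed the paddle of the left lane, which holds the wide tin, with closed fingertips. I held it down until the tin had rolled into its white tray, then let the lever up, backed the arm clear and handed the job in at about t = 7 s.

**Final checks:**
- **Tin:** it lies at the end wall of its tray, measured at about (875, 220). About (883, 217) was expected.
- **Paddle and gate:** both paddles read 144–148 mm high, against 146 mm at rest. The wide tin's gate is shut again.
- **Everything else:** the slim tin is still behind its gate. The jar, weight and coloured tins in the final view look undisturbed; the pot, bottle, marker and yellow tray were outside or cut off by it and not re-checked. The largest force I read was about 4 N.

**What disagreed:**
- **Tip height:** the closed fingertips were at about TCP height, not 22 mm ahead of it. I noticed because the paddle hadn't moved when it should have been 12 mm down, and used the depth images for the rest of the press.
- **Force reading:** the wrist force showed nothing at first contact, so I confirmed contact from the wrist depth image.

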